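# Set up the drop-front shelf of a worktop baking unit

## Task

First move the tall paper-covered tin that stands in front of the white baking unit and set it upright, wholly on the round cork mat. Then pull both slide-out supports fully out by their black knobs and, only once both are out, lower the wooden drop-front flap gently onto them so that it lies level, and let go. Do not let the flap fall or the tin tip over, and leave the other kitchen things where they are.

Things in the scene. Friction and masses are not known exactly. Their poses are not given: they have to be found in the camera images.
- unit: White worktop baking unit, fixed, 400 wide (y) x 180 deep (x) x 274 mm high. Origin: on the table, at the middle of its front face's foot; its front faces its own -x, z is up; its place and yaw vary. The lower 125 mm is a solid base that houses the two supports; above it an open compartment, closed by the flap, whose front leans back 0.30 rad. Top board (z 262 to 274 mm) begins 64 mm behind the front face.
- support_left (a joint): Travel in m of the support on the unit's +y side (130 mm from its middle): a wooden bar 24 wide x 28 mm high whose top is 125 mm above the table, sliding out along the unit's -x. 0 = in (bar's end flush with the front face), 0.12 = fully out, at its stop. Sliding friction about 2 N; stays where it is left.
- support_right (a joint): The same for the support on the unit's -y side (130 mm from the middle).
- support_left_knob (a point): Centre of the left support's pull knob: an upright black cylinder 22 mm in diameter, 36 mm tall (70 to 106 mm above the table), carried 50 mm ahead of the bar's end on a 10 mm steel rod; it moves with the support. It can be pinched from above across the unit's y. Axes as the unit's.
- support_right_knob (a point): The same for the right support.
- flap (a joint): Angle in rad of the drop-front flap about its bottom edge. 0 = closed (leaning back 0.30 rad from upright), 0.30 = upright, 1.871 = level, lying on the supports if they are out; without them it drops further, to 2.1. The flap may start a little open. It is a beech board 360 wide, 150 long, 12 mm thick, 0.48 kg; hinge friction (0.14 N m) holds it only while near upright; once well forward it falls if not held.
- flap_hinge (a point): Middle of the flap's hinge line (along the unit's y), at the unit's front face, 125 mm above the table. Axes as the unit's.
- flap_tab (a point): Centre of the black tab on the middle of the flap's free edge: a bar 20 mm in diameter and 22 mm long, its length along the unit's y, 34 mm beyond the edge, 184 mm from the hinge line along the flap and 6 mm to the inside of its outer face. Its two flat ends can be pinched across the unit's y, and it can pivot between the fingers as the flap is lowered. This frame turns with the flap: z points from hinge to tab, and its y is the unit's y.
- tin_center (a point): Centre of the tall tin, half-way up: upright cylinder 60 mm in diameter, 140 mm high, about 0.2 to 0.4 kg, paper-covered with a copper-coloured band and a red lid; it stands somewhere in front of the unit, in the way of the flap and often of a support. z is its axis.
- mat_top (a point): Middle of the top of the round cork mat, 130 mm in diameter, 6 mm thick, fixed on the table to the left or the right of the unit's front.
- scale: Flat black kitchen scale, 130 x 170 x 27 mm, fixed on the side where the mat is not. Origin: centre of its underside. Bystander.
- loaf_tin: Low dark loaf tin, 75 (x) x 180 (y) x 48 mm high, standing in front of the unit's base, below the supports and where the flap will lie; it may stay there. Origin: centre of its underside. Bystander.
- jar_amber: Amber spice jar, 44 mm diameter, 75 mm high, at one end of the unit. Origin: centre of its underside. Bystander.
- jar_green: Green spice jar, the same size, at the unit's other end. Bystander.
- bowl: Steel mixing bowl, 210 mm across, 100 mm high. Origin: centre of its underside. Bystander.
- kettle: Black kettle, about 160 mm across, 220 mm high, handle to its -y. Origin: centre of its underside. Bystander.
Mind the look-alikes: they are no part of the job. Leave any pink or purple look-alike of the part that bears tin_center alone.

How it is judged:
On the way, in this order (a step that is already met when the one before it is completed fails the run):
1. the tin stands upright, wholly on the cork mat, released (horizontal distance between tin_center and mat_top below 0.036 m and angle between tin_center's own z axis and vertical below 0.1 rad and height (world z) of tin_center between 0.07 and 0.082 m and contact force between tin and the fingers below 0.1 N and linear speed of tin below 0.03 m/s), for 0.2 s.
2. both supports are fully out while the flap is still up (value of joint each of support_left, support_right above 0.108 m and value of joint flap below 0.6 rad), for 0.2 s.
3. the flap lies level on the supports (value of joint flap between 1.826 and 1.916 rad and value of joint each of support_left, support_right above 0.108 m), for 0.2 s.
At the end, for the whole second after the job is handed in: Tin upright (within 0.1 rad) on the mat, its axis within 36 mm of the mat's middle; both supports at least 108 of 120 mm out; flap level within 0.045 rad, at rest on the supports; everything released (all of step 3 and horizontal distance between tin_center and mat_top below 0.036 m and angle between tin_center's own z axis and vertical below 0.1 rad and height (world z) of tin_center between 0.07 and 0.082 m and velocity of joint flap between -0.05 and 0.05 rad/s and linear speed of tin below 0.02 m/s); the robot touches nothing.
It fails at once if the flap falls or is slammed (faster than 4 rad/s) (velocity of joint flap above 4 rad/s).
It fails at once if the flap is lowered (past 0.9 rad) while a support is not fully out (value of joint flap above 0.9 rad and value of joint any of support_left, support_right below 0.1 m).
It fails at once if the tin tips over (beyond 0.6 rad) (angle between tin_center's own z axis and vertical above 0.6 rad).
It fails at once if the loaf tin, a jar, the bowl or kettle is shifted by more than 30 mm (distance of any of loaf_tin, jar_amber, jar_green, bowl, kettle from where it was at the start of the episode above 0.03 m).
It also fails if it takes over 72 s, if anything falls off the work surface, if the arm or the gripper's body presses on something with over 40 N, if the wrist force passes 120 N, or if a joint passes its speed limit or range.

## Robot

A 6-joint arm with a two-finger parallel gripper is mounted at the origin on the work surface. World frame = base frame: x ahead of the robot, y to its left, z up, the work surface at z = 0. Lengths are in m, angles in rad, forces in N, time in s.
With the tool pointing down it reaches from about 0.325 to 0.775 m from the base axis. Payload 9.3 kg.
Tool frame: the origin (TCP) lies at the very end of the fingers, on their centre line; the grasp point (between the pads) lies robot.tcp_to_grasp behind it (robot.tcp_to_grasp is the distance from the TCP to the grasp point, in m); x points along the fingers, z is the direction in which the jaws open and shut, and the axes are right-handed (so a half turn about x gives the same grasp; the last joint's range is limited). The gripper opens to 85 mm and grips with 20 to 120 N. Pads are 22 mm wide; open, the fingers measure 114 mm over their backs; the gripper's body (76 mm by 85 mm) begins 54 mm behind the grasp point. The pads swing forward as they close: fully open they stand 13 mm farther back than shut.
Start: joints at [-0.153, 0.259, 0.021, 1.334, 0, 1.418], TCP at [0.55, -0, 0.206] pointing down, gripper open.
Joint ranges: [-3.04, 3.04], [-0.91, 1.82], [-1.04, 1.36], [-1.92, 1.95], [-1.52, 1.45], [-3.14, 3.14]. Speed limits (rad/s): [2.22, 2.22, 2.79, 3.14, 3.14, 3.14].

## Interface

Orientations are given as a 3x3 rotation matrix whose columns are the frame's x, y, z axes.
In Python, from cell import robot gives the robot as it stands.
- The arm moves only by the shell command python3 -m inch 'ROWS' [OPENING] [FORCE]. ROWS is JSON, a list of rows, each an object of numbers: "dx", "dy", "dz": the shift along the tool's x, y, z in units of 200 mm (1.0 is 200 mm); "turn": the turn about the tool's x in units of pi/2 rad (1.0 is pi/2 rad). A call has 1 to 20 rows; each row is the pose to reach, as a shift and turn from the pose measured when the call began, along the tool's axes at that moment; what a row does not reach only later rows make up. A row lasts 1/12 s, in which the tool goes at most 41.7 mm and 7.16 degrees, less where a joint would pass 70% of its speed; a pose out of reach is approached as far as the arm can. A call with a number of a shift or a turn outside -1 to 1 is refused whole. A call with a gripper value outside its range is refused whole. OPENING is the closure, from -1 (fully open) to 1 (shut), set as the call begins (- or left out, the last holds). The fingers move at their own pace and stop on an object; FORCE is the grip in N (left out, the last holds). Time passes only in rows, so rows that repeat a pose let the fingers close. It gives the time, the measured TCP pose, the force and the opening at its end, in the units of the state.
- robot.observe(): the state, without advancing time (a new reading comes with each control period).
- robot.capture(name): name is "scene" or "side" or "wrist"; returns (picture, depth): 400x640x3 uint8, red, green, blue; 400x640 float32, m along the optical axis (not along the pixel's ray), 0 where there is no reading.
- robot.camera_params(name): a dict with "vertical_fov" (degrees; the focal length in pixels is half the picture's height over the tangent of half this angle, whatever the lens; pixels are square), "cx", "cy" (the principal point, pixels), "rvec" (rotation vector, rad) and "tvec" (3), from world to camera coordinates, as OpenCV has them. Camera axes: x right, y down, z forward; pixel columns grow to the right and rows downward; lengths in m; the calibration is good to about 2 mm. The wrist camera is an equidistant fisheye: a pixel r from the principal point sees the ray r / f radians off the axis. A picture is of the moment at which its call begins: read the wrist's pose just before it. camera_params takes no time and is no camera call; for the wrist camera it gives the pose at the moment of the call.
- robot.finish_job(): hands the job in, once; it reports no verdict.
The state is a dict: "time_s": time; "joint_pos": joint angles; "dq": joint speeds; "tau": joint torques, N m; "eef_pos": TCP position; "orientation": TCP orientation; "force": force on the tool from outside, world axes, zero at the start; "ft_torque": the same for the moment, N m; "width": finger opening in m.
Only numpy, scipy, OpenCV 4.12 (cv2) and the standard library are available. Lean on these libraries where they do the work, as an engineer would, in place of code of your own. Each camera call takes 0.05 s, during which the arm holds its last target. There are 200 camera calls.

## Working session

There is one attempt and no reset: what is moved stays moved. The work goes in short steps, Python scripts to look and compute and a shell command to move; the robot and the scene stay as the last step left them, time stands still between calls to the robot, and variables do not carry over. Pictures are saved under pics/ and viewed, about 8 in all and at most 12, crops included, and the job is handed in when it is done.

```bash
mkdir -p pics; ls
cat > h.py <<'E'
import numpy as np,cv2
from cell import robot
def cam(n):
    p=robot.camera_params(n); R=cv2.Rodrigues(np.array(p['rvec'],float))[0]; t=np.array(p['tvec'],float).ravel()
    return 200/np.tan(np.radians(p['vertical_fov'])/2),p['cx'],p['cy'],R,t
def cloud(n,name):
    f,cx,cy,R,t=cam(n); im,d=robot.capture(n)
    cv2.imwrite('pics/%s.png'%name,im[:,:,::-1]); np.savez('pics/%s.npz'%name,im=im,d=d)
    v,u=np.mgrid[:400,:640]
    if n=='wrist':
        r=np.hypot(u-cx,v-cy)+1e-9; th=r/f; s=np.tan(th)/r
        x,y=(u-cx)*s,(v-cy)*s
    else: x,y=(u-cx)/f,(v-cy)/f
    P=np.stack([x*d,y*d,d],-1)
    W=(P-t)@R
    W[d<=0]=np.nan
    np.save('pics/%s_W.npy'%name,W); return im,W
E
python3 - <<'E'
from h import *
o=robot.observe();print(o['eef_pos'],o['orientation'],o['width'],robot.tcp_to_grasp)
a,_=cloud('scene','s0');b,_=cloud('side','d0')
for n in('scene','side','wrist'):
    f,cx,cy,R,t=cam(n);print(n,f,-R.T@t,R[2])
E
```

```text
pics
[5.49671434e-01 4.28165581e-05 2.05346560e-01] [[-1.36568733e-03  1.15715813e-05  9.99999067e-01]
 [ 2.19610745e-04  9.99999976e-01 -1.12716719e-05]
 [-9.99999043e-01  2.19595147e-04 -1.36568984e-03]] 0.08552909125527687 0.0187
scene 388.86293965310693 [0.92054574 0.24633817 1.52389192] [-0.29049906 -0.15104324 -0.94487895]
side 373.2142132072177 [-0.20490494 -0.71871504  1.00976971] [ 0.55484393  0.55609624 -0.61879333]
wrist 309.70691628693146 [0.55112754 0.06795108 0.37415837] [-0.00097981 -0.26478246 -0.96430767]
```

View pics/s0.png

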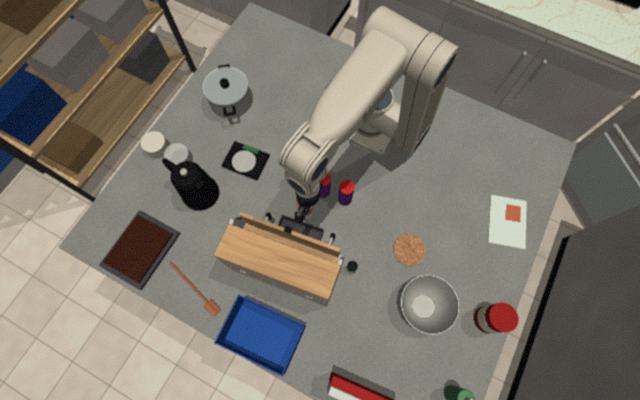

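View pics/d0.png

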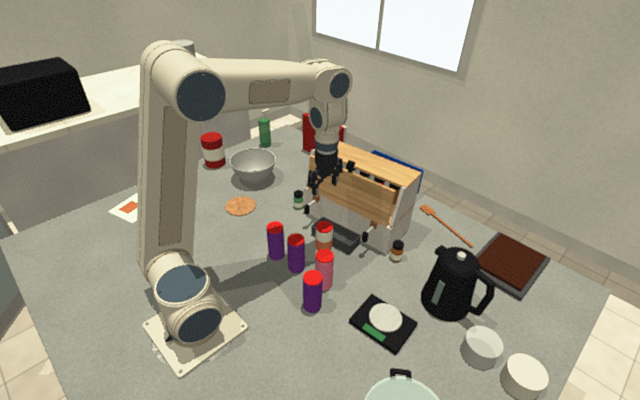

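Scene view: the unit is at about (280,255), the mat at (409,249), and the bowl at (428,303). In the side view, the tin candidates are purple at (275,240), (296,253) and (312,291), pink at (324,270), and a cream/copper one with a red lid at (324,237), which fits the description. I'll confirm it in an enlarged crop.

Run:
```python
from h import *
d=cv2.imread('pics/d0.png'); s=cv2.imread('pics/s0.png')
A=cv2.resize(d[130:320,240:440],(800,760)[:2],interpolation=cv2.INTER_CUBIC)
A=cv2.resize(d[150:310,250:430],None,fx=4,fy=3.7,interpolation=cv2.INTER_CUBIC)
cv2.imwrite('pics/c1.png',A)
W=np.load('pics/d0_W.npy');S=np.load('pics/s0_W.npy')
for p in [(275,227),(296,239),(324,226),(324,229),(324,240),(324,256),(313,276),(240,206)]: print(p,W[p[1],p[0]].round(3))
for p in [(409,249),(352,266),(428,303),(280,260),(345,198)]: print(p,S[p[1],p[0]].round(3))
# top board of the unit
m=(abs(S[...,2]-.274)<.006)
m[:200]=0;m[:,:200]=0;m[:,360:]=0;m[320:]=0
pts=S[m][:,:2].astype(np.float32);r=cv2.minAreaRect(pts);print(len(pts),r,cv2.boxPoints(r).round(3))
# mat
hsv=cv2.cvtColor(s,cv2.COLOR_BGR2HSV);m=np.zeros((400,640),bool);m[225:275,385:435]=1
m&=(hsv[...,1]>70);q=S[m];print('mat',len(q),cv2.minEnclosingCircle(q[:,:2].astype(np.float32)),np.nanmedian(q,0))
```

```text
(275, 227) [0.372 0.058 0.142]
(296, 239) [ 0.385 -0.037  0.142]
(324, 226) [ 0.498 -0.056  0.144]
(324, 229) [ 0.491 -0.063  0.138]
(324, 240) [ 0.481 -0.074  0.1  ]
(324, 256) [ 0.399 -0.154  0.141]
(313, 276) [ 0.314 -0.192  0.145]
(240, 206) [0.439 0.386 0.005]
(409, 249) [0.443 0.388 0.011]
(352, 266) [0.625 0.221 0.076]
(428, 303) [0.6   0.539 0.007]
(280, 260) [0.759 0.009 0.273]
(345, 198) [0.402 0.075 0.094]
4659 ((0.7138941884040833, -0.007723063230514526), (0.2215794175863266, 0.400096595287323), 7.794187068939209) [[ 0.577  0.175]
 [ 0.631 -0.221]
 [ 0.851 -0.191]
 [ 0.797  0.206]]
mat 812 ((0.44142621755599976, 0.3916322886943817), 0.06722497195005417) [0.44211251 0.39076002 0.00497054]
```

View pics/c1.png

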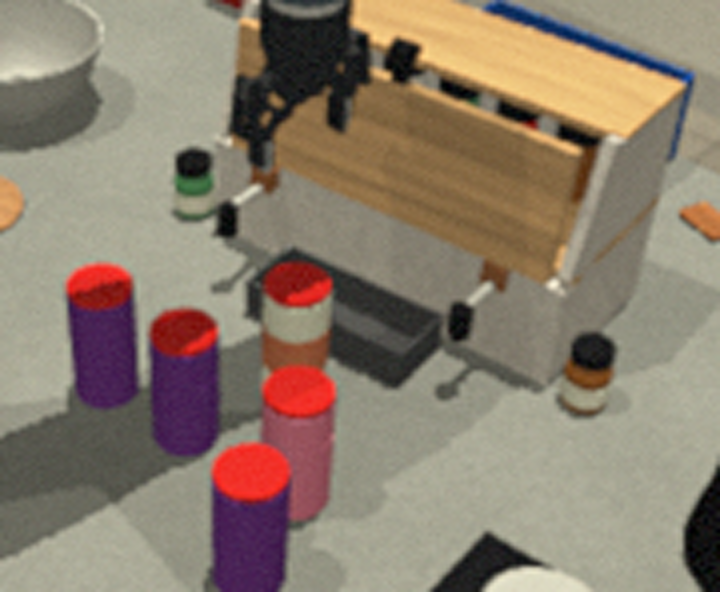

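The crop confirms it: the cream/copper tin with the red lid at crop (297,330) is the target. The purple tins and the pink one are decoys. The knobs are at crop (228,220) and (461,320), and the tab is at (403,60). Next I'll measure these and start the wrist turn.

```bash
python3 - <<'E'
from h import *
d=cv2.imread('pics/d0.png')[:,:,::-1].astype(int);W=np.load('pics/d0_W.npy')
red=(d[...,0]>110)&(d[...,1]<70)&(d[...,2]<70)&(abs(W[...,2]-.142)<.008)
n,l,st,c=cv2.connectedComponentsWithStats(red.astype(np.uint8))
for i in range(1,n):
    if st[i,4]>30:
        q=W[l==i];print(c[i].round(),st[i,4],cv2.minEnclosingCircle(q[:,:2].astype(np.float32)),np.median(q[:,2]))
dark=d.max(2)<60
for nm,(cx,cy) in dict(kl=(250+228/4,150+220/3.7),kr=(250+461/4,150+320/3.7),tab=(250+403/4,150+60/3.7)).items():
    x,y=int(round(cx)),int(round(cy));b=np.zeros_like(dark);b[y-7:y+8,x-5:x+6]=1
    q=W[b&dark];q=q[np.isfinite(q[:,0])];med=np.median(q,0);q=q[np.linalg.norm(q-med,axis=1)<.04]
    print(nm,(x,y),len(q),np.median(q,0).round(3),q.min(0).round(3),q.max(0).round(3))
E
python3 -m inch '[{"turn":-0.08},{"turn":-0.16},{"turn":-0.16},{"turn":-0.16}]'
python3 -c "
from cell import robot
print(robot.observe()['joint_pos'])"
```

```text
[324. 226.] 154 ((0.4998336732387543, -0.05391307547688484), 0.029089685529470444) 0.1410784079591037
[275. 227.] 144 ((0.37360042333602905, 0.06096050888299942), 0.028209080919623375) 0.14036566719062887
[295. 239.] 163 ((0.3863270580768585, -0.033904995769262314), 0.02827966772019863) 0.1407751899253911
[324. 255.] 197 ((0.40238144993782043, -0.15103286504745483), 0.03075326792895794) 0.14072197510154524
[313. 277.] 230 ((0.3134845793247223, -0.1899309605360031), 0.028866756707429886) 0.14085749122573754
kl (307, 209) 35 [0.557 0.097 0.095] [0.553 0.092 0.073] [0.567 0.108 0.109]
kr (365, 236) 47 [ 0.602 -0.157  0.095] [ 0.596 -0.164  0.072] [ 0.613 -0.144  0.11 ]
tab (351, 166) 50 [ 0.661 -0.016  0.304] [ 0.657 -0.027  0.278] [ 0.672 -0.008  0.318]
[-1.52584011e-01  2.59124366e-01  2.08242335e-02  1.33367580e+00
  1.84419821e-05  1.41822093e+00]validation failed for argument at $[0]...
```

```bash
python3 -m inch '[{"dx":0,"dy":0,"dz":0,"turn":-0.08},{"dx":0,"dy":0,"dz":0,"turn":-0.16},{"dx":0,"dy":0,"dz":0,"turn":-0.16}]'
python3 -c "
from cell import robot
print(robot.observe()['joint_pos'])"
```

```text
time_s: 0.35
eef_pos: [0.5495, 0.0001, 0.205]
orientation: [[-0.002, -0.254, 0.967], [0.0, 0.967, 0.254], [-1.0, 0.001, -0.002]]
force: [-0.8, 0.2, -0.3]
width: 0.0858
[-1.52617158e-01  2.59522436e-01  2.03808422e-02  1.33369847e+00
  4.36778181e-05  1.16108177e+00]
```

```bash
python3 -m inch '[{"dx":0,"dy":-0.1,"dz":-0.15,"turn":-0.08},{"dx":0,"dy":-0.198,"dz":-0.308,"turn":-0.16},{"dx":0,"dy":-0.198,"dz":-0.308,"turn":-0.24},{"dx":0,"dy":-0.198,"dz":-0.308,"turn":-0.32},{"dx":0,"dy":-0.198,"dz":-0.308,"turn":-0.4},{"dx":0,"dy":-0.198,"dz":-0.308,"turn":-0.48},{"dx":0,"dy":-0.198,"dz":-0.308,"turn":-0.56},{"dx":0,"dy":-0.198,"dz":-0.308,"turn":-0.64},{"dx":0,"dy":-0.198,"dz":-0.308,"turn":-0.72},{"dx":0,"dy":-0.198,"dz":-0.308,"turn":-0.8},{"dx":0,"dy":-0.198,"dz":-0.308,"turn":-0.88},{"dx":0,"dy":-0.198,"dz":-0.308,"turn":-0.923},{"dx":0,"dy":-0.198,"dz":-0.308,"turn":-0.923},{"dx":0,"dy":-0.198,"dz":-0.308,"turn":-0.923}]' -1
python3 - <<'E'
from h import *
cloud('wrist','w1');im,W=cloud('scene','s1')
m=(abs(W[...,2]-.274)<.006);m[:200]=0;m[:,:200]=0;m[:,360:]=0;m[320:]=0
r=cv2.minAreaRect(W[m][:,:2].astype(np.float32));print(r,cv2.boxPoints(r).round(3))
E
```

```text
time_s: 1.52
eef_pos: [0.4999, -0.0539, 0.205]
orientation: [[-0.002, -0.991, -0.13], [0.0, -0.13, 0.991], [-1.0, 0.002, 0.001]]
force: [-0.7, 0.6, 0.7]
width: 0.0855
((0.7401610016822815, -0.004298388957977295), (0.16843794286251068, 0.4003307521343231), 7.749168395996094) [[ 0.63   0.183]
 [ 0.684 -0.214]
 [ 0.851 -0.191]
 [ 0.797  0.205]]
```

View pics/w1.png

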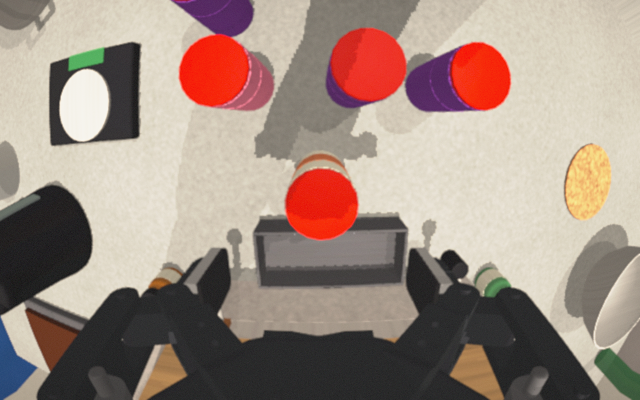

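The wrist view shows the target lid at (321,203), centred between the fingers. The decoys are at (215,70), (367,65) and (480,77), well clear. Descending and gripping.

```bash
python3 -m inch '[{"dx":0.15,"dy":0,"dz":0,"turn":0},{"dx":0.3,"dy":0,"dz":0,"turn":0},{"dx":0.45,"dy":0,"dz":0,"turn":0},{"dx":0.6,"dy":0,"dz":0,"turn":0},{"dx":0.6,"dy":0,"dz":0,"turn":0},{"dx":0.6,"dy":0,"dz":0,"turn":0}]' -1
python3 -m inch '[{"dx":0,"dy":0,"dz":0,"turn":0},{"dx":0,"dy":0,"dz":0,"turn":0},{"dx":0,"dy":0,"dz":0,"turn":0},{"dx":0,"dy":0,"dz":0,"turn":0},{"dx":0,"dy":0,"dz":0,"turn":0},{"dx":0,"dy":0,"dz":0,"turn":0},{"dx":0,"dy":0,"dz":0,"turn":0},{"dx":0,"dy":0,"dz":0,"turn":0}]' 1 45
```

```text
time_s: 2.12
eef_pos: [0.4989, -0.0536, 0.0846]
orientation: [[-0.005, -0.992, -0.129], [0.001, -0.129, 0.992], [-1.0, 0.005, 0.002]]
force: [0.6, -1.6, 0.5]
width: 0.0855
time_s: 2.78
eef_pos: [0.5002, -0.0537, 0.0868]
orientation: [[-0.001, -0.992, -0.129], [0.001, -0.129, 0.992], [-1.0, 0.001, 0.001]]
force: [-0.7, 1.4, 6.2]
width: 0.0584
```

```bash
python3 -m inch '[{"dx":-0.1,"dy":0,"dz":0,"turn":0},{"dx":-0.2,"dy":0,"dz":0,"turn":0},{"dx":-0.3,"dy":0,"dz":0,"turn":0},{"dx":-0.3,"dy":0,"dz":0.1,"turn":0},{"dx":-0.3,"dy":0,"dz":0.25,"turn":0},{"dx":-0.3,"dy":0,"dz":0.4,"turn":0},{"dx":-0.3,"dy":0,"dz":0.55,"turn":0},{"dx":-0.3,"dy":0,"dz":0.7,"turn":0},{"dx":-0.3,"dy":0,"dz":0.85,"turn":0},{"dx":-0.3,"dy":0,"dz":1.0,"turn":0}]'
python3 -m inch '[{"dx":0,"dy":0,"dz":0.15,"turn":0},{"dx":0,"dy":0,"dz":0.3,"turn":0},{"dx":0,"dy":0,"dz":0.45,"turn":0},{"dx":0,"dy":0,"dz":0.6,"turn":0},{"dx":0,"dy":0,"dz":0.75,"turn":0},{"dx":0,"dy":0,"dz":0.87,"turn":0},{"dx":0,"dy":0,"dz":0.95,"turn":0},{"dx":0,"dy":0,"dz":1.0,"turn":0},{"dx":0,"dy":0,"dz":1.0,"turn":0},{"dx":0,"dy":0,"dz":1.0,"turn":0}]'
```

```text
time_s: 3.62
eef_pos: [0.4743, 0.146, 0.1482]
orientation: [[0.001, -0.992, -0.128], [0.001, -0.128, 0.992], [-1.0, -0.001, 0.001]]
force: [0.3, -0.6, -3.3]
width: 0.0583
time_s: 4.45
eef_pos: [0.4486, 0.3443, 0.1487]
orientation: [[0.001, -0.992, -0.129], [0.001, -0.129, 0.992], [-1.0, -0.001, 0.0]]
force: [0.3, 0.3, -3.1]
width: 0.0586
```

```bash
python3 -m inch '[{"dx":0,"dy":0.004,"dz":0.12,"turn":0},{"dx":0,"dy":0.004,"dz":0.238,"turn":0},{"dx":0,"dy":0.004,"dz":0.238,"turn":0},{"dx":0.08,"dy":0.004,"dz":0.238,"turn":0},{"dx":0.16,"dy":0.004,"dz":0.238,"turn":0},{"dx":0.22,"dy":0.004,"dz":0.238,"turn":0},{"dx":0.25,"dy":0.004,"dz":0.238,"turn":0},{"dx":0.27,"dy":0.004,"dz":0.238,"turn":0},{"dx":0.27,"dy":0.004,"dz":0.238,"turn":0},{"dx":0.27,"dy":0.004,"dz":0.238,"turn":0}]'
python3 - <<'E'
from h import *
im,W=cloud('side','d2');print(im.shape)
d=cv2.imread('pics/d2.png');cv2.imwrite('pics/c2.png',cv2.resize(d[120:240,180:310],None,fx=5,fy=5,interpolation=cv2.INTER_CUBIC))
E
```

```text
time_s: 5.28
eef_pos: [0.4421, 0.3911, 0.0954]
orientation: [[0.001, -0.992, -0.128], [0.001, -0.128, 0.992], [-1.0, -0.002, 0.001]]
force: [-0.9, -0.5, -2.8]
width: 0.0582
(400, 640, 3)
```

View pics/c2.png

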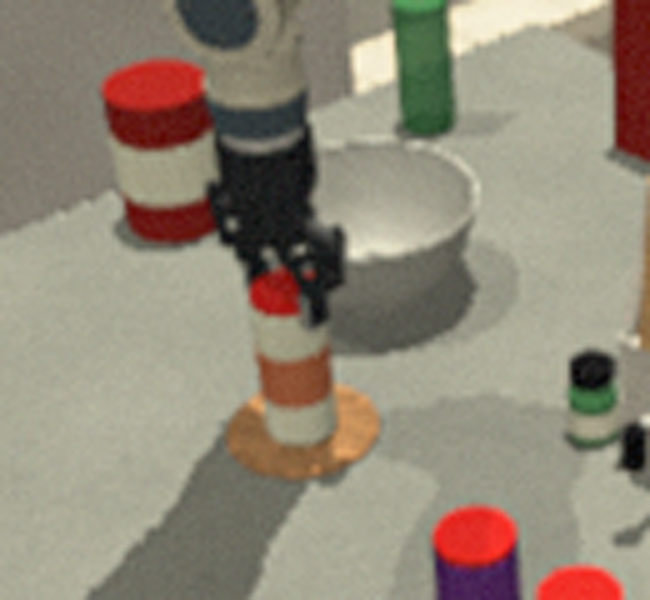

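The tin is held upright just above the mat, with its foot at about crop (300,430) and roughly central. I'll ease it down to contact.

```bash
python3 -m inch '[{"dx":0.01,"dy":0,"dz":0,"turn":0},{"dx":0.016,"dy":0,"dz":0,"turn":0},{"dx":0.016,"dy":0,"dz":0,"turn":0},{"dx":0.016,"dy":0,"dz":0,"turn":0}]'
```

```text
time_s: 5.67
eef_pos: [0.4426, 0.3916, 0.093]
orientation: [[0.003, -0.992, -0.129], [0.002, -0.129, 0.992], [-1.0, -0.003, 0.001]]
force: [0.0, -0.1, 1.0]
width: 0.0581
```

```bash
python3 -m inch '[{"dx":0,"dy":0,"dz":0,"turn":0},{"dx":0,"dy":0,"dz":0,"turn":0},{"dx":0,"dy":0,"dz":0,"turn":0},{"dx":0,"dy":0,"dz":0,"turn":0},{"dx":0,"dy":0,"dz":0,"turn":0},{"dx":0,"dy":0,"dz":0,"turn":0},{"dx":0,"dy":0,"dz":0,"turn":0},{"dx":0,"dy":0,"dz":0,"turn":0}]' -1
python3 -m inch '[{"dx":-0.1,"dy":0,"dz":0,"turn":0},{"dx":-0.25,"dy":0,"dz":0,"turn":0},{"dx":-0.4,"dy":0,"dz":0,"turn":0},{"dx":-0.5,"dy":0,"dz":0,"turn":0},{"dx":-0.6,"dy":0,"dz":0,"turn":0},{"dx":-0.6,"dy":0,"dz":0,"turn":0},{"dx":-0.6,"dy":0,"dz":0,"turn":0}]'
python3 - <<'E'
from h import *
def lid(n,nm):
    im,W=cloud(n,nm);d=im.astype(int)
    red=(d[...,0]>90)&(d[...,1]<70)&(d[...,2]<70)&(abs(W[...,2]-.147)<.01)&(abs(W[...,0]-.442)<.06)&(abs(W[...,1]-.39)<.06)
    q=W[red];print(n,len(q),cv2.minEnclosingCircle(q[:,:2].astype(np.float32)),np.median(q[:,2]))
lid('wrist','w3');lid('side','d3')
im,W=cloud('scene','s3')
d=cv2.imread('pics/s3.png');cv2.imwrite('pics/c3.png',cv2.resize(d[200:300,200:330],None,fx=6,fy=6,interpolation=cv2.INTER_CUBIC))
E
```

```text
time_s: 6.33
eef_pos: [0.4425, 0.3916, 0.0929]
orientation: [[0.003, -0.992, -0.129], [0.002, -0.129, 0.992], [-1.0, -0.003, 0.001]]
force: [0.4, -0.3, -0.0]
width: 0.0855
time_s: 6.92
eef_pos: [0.4426, 0.3916, 0.2138]
orientation: [[0.005, -0.992, -0.129], [0.003, -0.129, 0.992], [-1.0, -0.005, 0.002]]
force: [-0.2, 0.3, -0.2]
width: 0.0853
wrist 3832 ((0.4428381323814392, 0.39494025707244873), 0.028664948418736458) 0.14679468088334807
side 96 ((0.4416466951370239, 0.39123421907424927), 0.03083322010934353) 0.14645275805277735
```

View pics/c3.png

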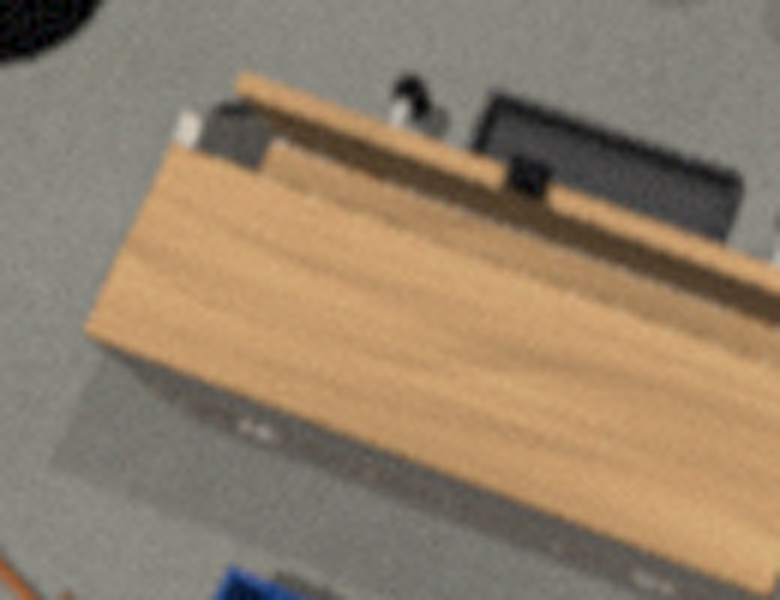

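The tin stands on the mat, lid centre within 4 mm of the mat's middle and lid height 0.147 m. The tab is at scene pixel (288,230) and the right knob at (268,215). I'll measure the unit now that the view is clear.

Run:
```python
from h import *
W=np.load('pics/s3_W.npy');m=(abs(W[...,2]-.274)<.006)&(W[...,0]>.66);m[:200]=0;m[:,:200]=0;m[:,360:]=0;m[320:]=0
r=cv2.minAreaRect(W[m][:,:2].astype(np.float32));print(r);B=cv2.boxPoints(r);print(B.round(3))
a=np.radians(r[2]) ;ux=np.array([np.cos(a),np.sin(a)]);uy=np.array([-ux[1],ux[0]])
c=np.array(r[0]);O=c-ux*(.064+.058);print('yaw',a,'O',O,'knobs',O-.05*ux+.13*uy,O-.05*ux-.13*uy)
for n in('s3','d3'):
    im=np.load(f'pics/{n}.npz')['im'];W=np.load(f'pics/{n}_W.npy');dk=im.max(2)<70
    L=W[...,:2]-O;x=L@ux;y=L@uy;z=W[...,2]
    for nm,yy,lo,hi in(('L',.13,.068,.115),('R',-.13,.068,.115),('tab',0,.26,.34)):
        k=dk&(abs(y-yy)<.03)&(z>lo)&(z<hi)&((abs(x+.05)<.03) if nm!='tab' else (abs(x-.03)<.09))
        q=W[k]
        if len(q)>3: print(n,nm,len(q),'unit x',np.percentile(x[k],[2,50,98]).round(3),'y',np.percentile(y[k],[2,50,98]).round(3),'z',np.percentile(z[k],[2,50,98]).round(3))
```

```text
((0.7403934597969055, -0.004122346639633179), (0.16862651705741882, 0.4002809226512909), 7.688892841339111)
[[ 0.63   0.183]
 [ 0.684 -0.214]
 [ 0.851 -0.191]
 [ 0.797  0.205]]
yaw 0.13419649591438945 O [ 0.61949034 -0.02044522] knobs [0.55254666 0.10169626] [ 0.58733311 -0.15596612]
s3 L 20 unit x [-0.049 -0.04  -0.032] y [0.122 0.131 0.139] z [0.087 0.103 0.108]
s3 R 23 unit x [-0.037 -0.027 -0.02 ] y [-0.136 -0.124 -0.119] z [0.076 0.103 0.11 ]
s3 tab 41 unit x [0.039 0.049 0.057] y [-0.009  0.002  0.011] z [0.295 0.315 0.32 ]
d3 L 37 unit x [-0.05  -0.045 -0.037] y [0.119 0.127 0.138] z [0.072 0.094 0.109]
d3 R 49 unit x [-0.04  -0.035 -0.026] y [-0.14  -0.133 -0.122] z [0.073 0.094 0.11 ]
d3 tab 56 unit x [0.037 0.042 0.048] y [-0.012 -0.002  0.009] z [0.275 0.301 0.318]
```

```bash
python3 -m inch '[{"dx":0,"dy":0,"dz":-0.15,"turn":0},{"dx":0,"dy":0,"dz":-0.32,"turn":0},{"dx":0,"dy":-0.04,"dz":-0.5,"turn":0},{"dx":0,"dy":-0.1,"dz":-0.68,"turn":0},{"dx":0,"dy":-0.15,"dz":-0.85,"turn":0},{"dx":0,"dy":-0.2,"dz":-1.0,"turn":0}]' -1
python3 -m inch '[{"dx":0,"dy":-0.05,"dz":-0.17,"turn":0},{"dx":0,"dy":-0.1,"dz":-0.34,"turn":0},{"dx":0,"dy":-0.15,"dz":-0.45,"turn":0},{"dx":0,"dy":-0.2,"dz":-0.51,"turn":0},{"dx":0,"dy":-0.2,"dz":-0.51,"turn":0},{"dx":0,"dy":-0.2,"dz":-0.51,"turn":0}]' -0.2
python3 - <<'E'
from h import *
im,W=cloud('wrist','w4')
T=np.array([.5615,.1029])
dk=(im.max(2)<70)&(np.linalg.norm(W[...,:2]-T,axis=-1)<.03)&(W[...,2]>.07)&(W[...,2]<.112)
q=W[dk];print(len(q),np.percentile(q,[2,50,98],axis=0).round(3))
print(robot.observe()['joint_pos'].round(2))
E
```

```text
time_s: 7.57
eef_pos: [0.5072, 0.1959, 0.2107]
orientation: [[-0.0, -0.992, -0.128], [0.0, -0.128, 0.992], [-1.0, 0.0, 0.0]]
force: [0.0, -0.2, -0.1]
width: 0.0852
time_s: 8.07
eef_pos: [0.56, 0.0998, 0.2097]
orientation: [[-0.002, -0.992, -0.127], [0.001, -0.127, 0.992], [-1.0, 0.002, 0.001]]
force: [0.3, -0.6, -0.1]
width: 0.051
443 [[0.552 0.097 0.083]
 [0.559 0.105 0.106]
 [0.57  0.114 0.108]]
[ 0.03  0.29  0.08  1.36  0.   -0.1 ]
```

View pics/w4.png

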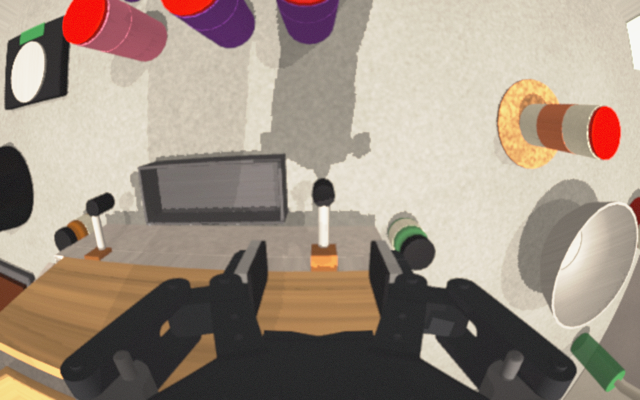

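The left knob at (323,188) lies between the fingers and about 5 mm toward +y of centre. I'll correct that, descend and pinch.

```bash
python3 -m inch '[{"dx":0.15,"dy":-0.008,"dz":0.025,"turn":0},{"dx":0.32,"dy":-0.008,"dz":0.025,"turn":0},{"dx":0.48,"dy":-0.008,"dz":0.025,"turn":0},{"dx":0.6,"dy":-0.008,"dz":0.025,"turn":0},{"dx":0.685,"dy":-0.008,"dz":0.025,"turn":0},{"dx":0.685,"dy":-0.008,"dz":0.025,"turn":0},{"dx":0.685,"dy":-0.008,"dz":0.025,"turn":0}]'
python3 -m inch '[{"dx":0,"dy":0,"dz":0,"turn":0},{"dx":0,"dy":0,"dz":0,"turn":0},{"dx":0,"dy":0,"dz":0,"turn":0},{"dx":0,"dy":0,"dz":0,"turn":0},{"dx":0,"dy":0,"dz":0,"turn":0},{"dx":0,"dy":0,"dz":0,"turn":0}]' 1 40
```

```text
time_s: 8.7
eef_pos: [0.5593, 0.107, 0.0728]
orientation: [[-0.003, -0.991, -0.13], [0.001, -0.13, 0.991], [-1.0, 0.003, 0.001]]
force: [-0.1, -0.1, 1.0]
width: 0.0513
time_s: 9.2
eef_pos: [0.5607, 0.105, 0.0749]
orientation: [[0.0, -0.992, -0.129], [-0.003, -0.129, 0.992], [-1.0, 0.0, -0.003]]
force: [0.4, -10.3, 4.6]
width: 0.0192
```

```bash
python3 -m inch '[{"dx":0,"dy":0.08,"dz":0,"turn":0},{"dx":0,"dy":0.18,"dz":0,"turn":0},{"dx":0,"dy":0.28,"dz":0,"turn":0},{"dx":0,"dy":0.38,"dz":0,"turn":0},{"dx":0,"dy":0.46,"dz":0,"turn":0},{"dx":0,"dy":0.5,"dz":0,"turn":0},{"dx":0,"dy":0.5,"dz":0,"turn":0}]'
python3 -m inch '[{"dx":0,"dy":0.02,"dz":0,"turn":0},{"dx":0,"dy":0.04,"dz":0,"turn":0},{"dx":0,"dy":0.06,"dz":0,"turn":0},{"dx":0,"dy":0.075,"dz":0,"turn":0}]'
```

```text
time_s: 9.78
eef_pos: [0.4595, 0.0912, 0.0751]
orientation: [[-0.001, -0.992, -0.128], [-0.005, -0.128, 0.992], [-1.0, 0.001, -0.005]]
force: [-1.6, -4.8, -10.0]
width: 0.0193
time_s: 10.12
eef_pos: [0.452, 0.0901, 0.0774]
orientation: [[0.014, -0.992, -0.128], [-0.003, -0.128, 0.992], [-1.0, -0.013, -0.005]]
force: [33.4, 6.0, -17.4]
width: 0.0186
```

```bash
python3 -m inch '[{"dx":0,"dy":0,"dz":0,"turn":0},{"dx":0,"dy":0,"dz":0,"turn":0},{"dx":0,"dy":0,"dz":0,"turn":0},{"dx":0,"dy":0,"dz":0,"turn":0},{"dx":0,"dy":0,"dz":0,"turn":0}]' -0.2
python3 -m inch '[{"dx":-0.15,"dy":0,"dz":0,"turn":0},{"dx":-0.3,"dy":0,"dz":0,"turn":0},{"dx":-0.45,"dy":0,"dz":0,"turn":0},{"dx":-0.6,"dy":0,"dz":0,"turn":0},{"dx":-0.68,"dy":0,"dz":0,"turn":0},{"dx":-0.68,"dy":0,"dz":0,"turn":0},{"dx":-0.68,"dy":0,"dz":0,"turn":0}]'
python3 - <<'E'
from h import *
im,W=cloud('wrist','w5')
O=np.array([.6195,-.0204]);ux=np.array([.991,.1338]);uy=np.array([-.1338,.991])
L=W[...,:2]-O;x=L@ux;y=L@uy;z=W[...,2];dk=im.max(2)<70
for yy in(.13,-.13):
    k=dk&(abs(y-yy)<.03)&(z>.07)&(z<.112)&(x<-.01)&(x>-.2);print(yy,k.sum(),*[np.percentile(a[k],[2,50,98]).round(3) for a in(x,y,z)])
T=O-.030*ux-.13*uy
o=robot.observe();d=np.r_[T,.2]-o['eef_pos'];print(T,o['orientation'].T@d/.2)
E
```

```text
time_s: 10.53
eef_pos: [0.4516, 0.0901, 0.0776]
orientation: [[0.013, -0.992, -0.128], [-0.003, -0.128, 0.992], [-1.0, -0.013, -0.005]]
force: [0.1, -0.5, -0.5]
width: 0.0512
time_s: 11.12
eef_pos: [0.4499, 0.0905, 0.2139]
orientation: [[0.015, -0.992, -0.128], [-0.003, -0.128, 0.992], [-1.0, -0.014, -0.005]]
force: [0.2, -0.6, -0.6]
width: 0.051
0.13 415 [-0.154 -0.148 -0.137] [0.125 0.133 0.141] [0.081 0.106 0.108]
-0.13 354 [-0.039 -0.033 -0.023] [-0.133 -0.12  -0.116] [0.075 0.097 0.108]
[ 0.607164 -0.153244] [ 0.07878668 -0.62487635 -1.3095767 ]
```

```bash
python3 -m inch '[{"dx":0.02,"dy":-0.05,"dz":-0.15,"turn":0},{"dx":0.03,"dy":-0.1,"dz":-0.32,"turn":0},{"dx":0.04,"dy":-0.15,"dz":-0.5,"turn":0},{"dx":0.05,"dy":-0.2,"dz":-0.68,"turn":0},{"dx":0.05,"dy":-0.25,"dz":-0.85,"turn":0},{"dx":0.05,"dy":-0.3,"dz":-1.0,"turn":0}]'
python3 -m inch '[{"dx":0,"dy":-0.1,"dz":-0.15,"turn":0},{"dx":0,"dy":-0.2,"dz":-0.29,"turn":0},{"dx":0,"dy":-0.31,"dz":-0.3,"turn":0},{"dx":0,"dy":-0.31,"dz":-0.3,"turn":0},{"dx":0,"dy":-0.31,"dz":-0.3,"turn":0}]'
python3 - <<'E'
from h import *
im,W=cloud('wrist','w6')
O=np.array([.6195,-.0204]);ux=np.array([.991,.1338]);uy=np.array([-.1338,.991])
L=W[...,:2]-O;x=L@ux;y=L@uy;z=W[...,2];dk=im.max(2)<70
k=dk&(abs(y+.13)<.025)&(z>.07)&(z<.112)&(x<-.01)&(x>-.07);c=[(np.percentile(a[k],2)+np.percentile(a[k],98))/2 for a in(x,y)];print(k.sum(),c)
T=O+c[0]*ux+c[1]*uy
o=robot.observe();d=np.r_[T,.074]-o['eef_pos'];print(T,o['eef_pos'],o['orientation'].T@d/.2,o['orientation'].round(3))
E
```

```text
time_s: 11.67
eef_pos: [0.5344, -0.1021, 0.2028]
orientation: [[0.01, -0.992, -0.128], [-0.002, -0.128, 0.992], [-1.0, -0.01, -0.003]]
force: [0.2, 0.2, 0.1]
width: 0.0512
time_s: 12.08
eef_pos: [0.6034, -0.1539, 0.2009]
orientation: [[0.006, -0.992, -0.127], [-0.001, -0.127, 0.992], [-1.0, -0.006, -0.001]]
force: [-0.2, -0.6, -0.1]
width: 0.0512
443 [np.float64(-0.030313167292847366), np.float64(-0.12741798177889208)]
[ 0.60650818 -0.15072712] [ 0.60283811 -0.15341323  0.20163823] [ 0.6382864  -0.01579175  0.01209006] [[ 0.007 -0.992 -0.128]
 [-0.001 -0.128  0.992]
 [-1.    -0.006 -0.002]]
```

```bash
python3 -m inch '[{"dx":0.15,"dy":-0.016,"dz":0.012,"turn":0},{"dx":0.32,"dy":-0.016,"dz":0.012,"turn":0},{"dx":0.48,"dy":-0.016,"dz":0.012,"turn":0},{"dx":0.58,"dy":-0.016,"dz":0.012,"turn":0},{"dx":0.638,"dy":-0.016,"dz":0.012,"turn":0},{"dx":0.638,"dy":-0.016,"dz":0.012,"turn":0},{"dx":0.638,"dy":-0.016,"dz":0.012,"turn":0}]'
python3 -m inch '[{"dx":0,"dy":0,"dz":0,"turn":0},{"dx":0,"dy":0,"dz":0,"turn":0},{"dx":0,"dy":0,"dz":0,"turn":0},{"dx":0,"dy":0,"dz":0,"turn":0},{"dx":0,"dy":0,"dz":0,"turn":0},{"dx":0,"dy":0,"dz":0,"turn":0}]' 1 40
python3 -m inch '[{"dx":0,"dy":0.08,"dz":0,"turn":0},{"dx":0,"dy":0.18,"dz":0,"turn":0},{"dx":0,"dy":0.28,"dz":0,"turn":0},{"dx":0,"dy":0.38,"dz":0,"turn":0},{"dx":0,"dy":0.46,"dz":0,"turn":0},{"dx":0,"dy":0.5,"dz":0,"turn":0},{"dx":0,"dy":0.5,"dz":0,"turn":0}]'
```

```text
time_s: 12.72
eef_pos: [0.6056, -0.15, 0.074]
orientation: [[0.005, -0.992, -0.128], [-0.0, -0.128, 0.992], [-1.0, -0.005, -0.001]]
force: [-0.2, 1.2, 0.5]
width: 0.0513
time_s: 13.22
eef_pos: [0.6063, -0.1514, 0.0758]
orientation: [[0.008, -0.992, -0.128], [-0.003, -0.128, 0.992], [-1.0, -0.008, -0.004]]
force: [-1.6, -5.2, 7.3]
width: 0.0193
time_s: 13.8
eef_pos: [0.5062, -0.1649, 0.0759]
orientation: [[0.009, -0.992, -0.127], [-0.005, -0.127, 0.992], [-1.0, -0.008, -0.006]]
force: [-1.5, -3.2, 0.2]
width: 0.0187
```

```bash
python3 -m inch '[{"dx":0,"dy":0.03,"dz":0,"turn":0},{"dx":0,"dy":0.06,"dz":0,"turn":0},{"dx":0,"dy":0.085,"dz":0,"turn":0},{"dx":0,"dy":0.1,"dz":0,"turn":0},{"dx":0,"dy":0.105,"dz":0,"turn":0}]'
python3 -m inch '[{"dx":0,"dy":0,"dz":0,"turn":0},{"dx":0,"dy":0,"dz":0,"turn":0},{"dx":0,"dy":0,"dz":0,"turn":0},{"dx":0,"dy":0,"dz":0,"turn":0},{"dx":0,"dy":0,"dz":0,"turn":0}]' -0.2
python3 -m inch '[{"dx":-0.15,"dy":0,"dz":0,"turn":0},{"dx":-0.33,"dy":0,"dz":0,"turn":0},{"dx":-0.52,"dy":0,"dz":0,"turn":0},{"dx":-0.7,"dy":0,"dz":0,"turn":0},{"dx":-0.88,"dy":0,"dz":0,"turn":0},{"dx":-1,"dy":0,"dz":0,"turn":0},{"dx":-1,"dy":0,"dz":0,"turn":0}]'
python3 - <<'E'
from h import *
O=np.array([.6195,-.0204]);ux=np.array([.991,.1338]);uy=np.array([-.1338,.991])
for c in('wrist','side','scene'):
    im,W=cloud(c,c[0]+'7')
    L=W[...,:2]-O;x=L@ux;y=L@uy;z=W[...,2];dk=im.max(2)<70
    for n,yy,lo,hi,xa,xb in(('L',.13,.07,.112,-.2,-.01),('R',-.13,.07,.112,-.2,-.01),('tab',0,.26,.34,.01,.1)):
        k=dk&(abs(y-yy)<.03)&(z>lo)&(z<hi)&(x>xa)&(x<xb)
        if k.sum()>5:print(c,n,k.sum(),*[np.percentile(a[k],[2,50,98]).round(3) for a in(x,y,z)])
E
```

```text
time_s: 14.22
eef_pos: [0.4911, -0.167, 0.0762]
orientation: [[0.02, -0.992, -0.128], [-0.002, -0.128, 0.992], [-1.0, -0.02, -0.005]]
force: [33.5, 3.8, -20.1]
width: 0.0189
time_s: 14.63
eef_pos: [0.4906, -0.1669, 0.0762]
orientation: [[0.02, -0.992, -0.128], [-0.002, -0.128, 0.992], [-1.0, -0.019, -0.005]]
force: [-0.8, -0.3, 0.1]
width: 0.0512
time_s: 15.22
eef_pos: [0.4876, -0.1671, 0.2815]
orientation: [[0.026, -0.991, -0.128], [-0.006, -0.128, 0.992], [-1.0, -0.025, -0.009]]
force: [0.3, -0.1, -0.7]
width: 0.0514
wrist L 268 [-0.153 -0.145 -0.137] [0.121 0.125 0.138] [0.077 0.102 0.108]
wrist R 135 [-0.155 -0.151 -0.137] [-0.135 -0.129 -0.119] [0.082 0.106 0.108]
side L 39 [-0.153 -0.149 -0.141] [0.12  0.126 0.134] [0.074 0.095 0.11 ]
side R 58 [-0.154 -0.149 -0.137] [-0.14  -0.132 -0.121] [0.075 0.1   0.109]
scene L 14 [-0.152 -0.145 -0.137] [0.123 0.131 0.139] [0.098 0.106 0.11 ]
scene R 24 [-0.152 -0.142 -0.134] [-0.136 -0.125 -0.119] [0.074 0.103 0.108]
scene tab 40 [0.039 0.049 0.057] [-0.008  0.002  0.012] [0.307 0.316 0.322]
```

View pics/w7.png

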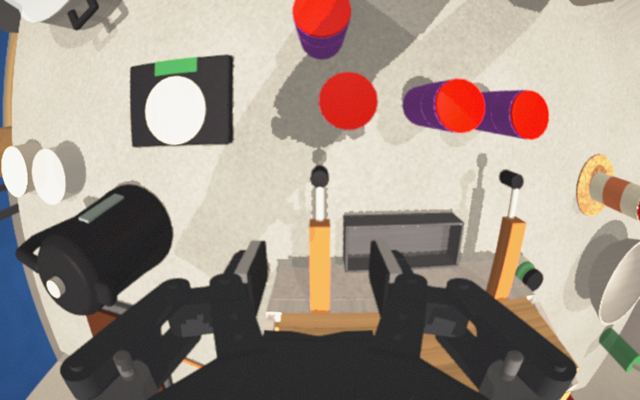

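Both knobs are at the same outward line, (319,177) and (511,180), and both bars are against their stops. Next, the flap tab: going above it first.

```bash
python3 -m inch '[{"dx":-0.17,"dy":0,"dz":0.05,"turn":0},{"dx":-0.35,"dy":-0.05,"dz":0.15,"turn":0},{"dx":-0.35,"dy":-0.2,"dz":0.25,"turn":0},{"dx":-0.35,"dy":-0.35,"dz":0.35,"turn":0},{"dx":-0.35,"dy":-0.5,"dz":0.45,"turn":0},{"dx":-0.35,"dy":-0.65,"dz":0.55,"turn":0},{"dx":-0.35,"dy":-0.8,"dz":0.641,"turn":0},{"dx":-0.35,"dy":-0.92,"dz":0.641,"turn":0},{"dx":-0.35,"dy":-0.99,"dz":0.641,"turn":0},{"dx":-0.35,"dy":-0.99,"dz":0.641,"turn":0},{"dx":-0.35,"dy":-0.99,"dz":0.641,"turn":0}]'
python3 - <<'E'
from h import *
O=np.array([.6195,-.0204]);ux=np.array([.991,.1338]);uy=np.array([-.1338,.991])
im,W=cloud('wrist','w8')
L=W[...,:2]-O;x=L@ux;y=L@uy;z=W[...,2];dk=im.max(2)<70
k=dk&(abs(y)<.03)&(z>.27)&(z<.325)&(x>.01)&(x<.1)
if k.sum(): print(k.sum(),*[np.percentile(a[k],[2,50,98]).round(3) for a in(x,y,z)], np.argwhere(k).mean(0))
o=robot.observe();T=np.r_[O+.047*ux+.001*uy,.289];print(o['orientation'].T@(T-o['eef_pos'])/.2,(o['eef_pos'][:2]-O)@ux,(o['eef_pos'][:2]-O)@uy)
E
```

```text
time_s: 16.28
eef_pos: [0.6652, -0.0136, 0.3462]
orientation: [[0.015, -0.992, -0.129], [-0.001, -0.129, 0.992], [-1.0, -0.015, -0.003]]
force: [0.2, -0.1, -0.2]
width: 0.0513
946 [0.038 0.043 0.054] [-0.007  0.003  0.013] [0.281 0.317 0.319] [212.77484144 319.86046512]
[ 0.29116572 -0.00285265  0.00389801] 0.0454956501930395 0.000449227903081692
```

View pics/w8.png

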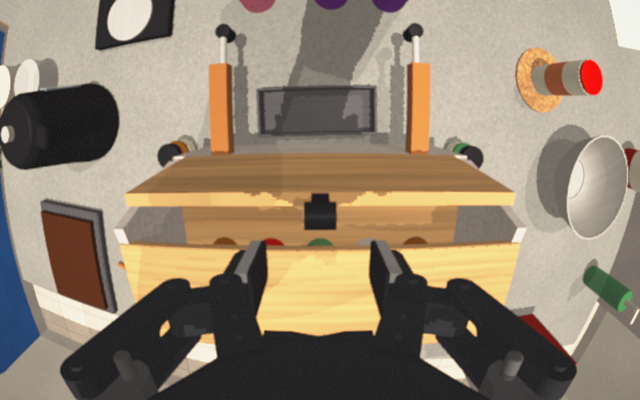

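The tab is at (320,213), centred between the fingers. Descending and pinching.

```bash
python3 -m inch '[{"dx":0.1,"dy":-0.003,"dz":0.01,"turn":0},{"dx":0.2,"dy":-0.003,"dz":0.01,"turn":0},{"dx":0.27,"dy":-0.003,"dz":0.01,"turn":0},{"dx":0.29,"dy":-0.003,"dz":0.01,"turn":0},{"dx":0.29,"dy":-0.003,"dz":0.01,"turn":0},{"dx":0.29,"dy":-0.003,"dz":0.01,"turn":0}]'
python3 -m inch '[{"dx":0,"dy":0,"dz":0,"turn":0},{"dx":0,"dy":0,"dz":0,"turn":0},{"dx":0,"dy":0,"dz":0,"turn":0},{"dx":0,"dy":0,"dz":0,"turn":0},{"dx":0,"dy":0,"dz":0,"turn":0},{"dx":0,"dy":0,"dz":0,"turn":0}]' 1 40
python3 - <<'E'
from h import *
from scipy.spatial.transform import Rotation
O=np.array([.6195,-.0204]);ux=np.array([.991,.1338]);H=np.r_[O+.025*ux,.125]
o=robot.observe();p=o['eef_pos'];R=o['orientation']
g=p-R[:,0]*robot.tcp_to_grasp;r=(g-H);lx=r[:2]@ux;lz=r[2];rad=np.hypot(lx,lz);a=np.arctan2(lx,lz)
print('rel',lx,lz,'rad',rad,'ang from vertical back',a,'flap',.3-(a-.0326),o['width'])
uxw=np.r_[ux,0]
print('rows dx,dy,dz per 0.06-rad-ish step to level:')
end=-1.571+.0326
for b in np.linspace(a,end,25):
    d=uxw*(rad*np.sin(b)-lx)+np.array([0,0,rad*np.cos(b)-lz]);print(round(b,2),(R.T@d/.2).round(3))
E
```

```text
time_s: 16.83
eef_pos: [0.6653, -0.0122, 0.2904]
orientation: [[0.017, -0.992, -0.128], [-0.002, -0.128, 0.992], [-1.0, -0.017, -0.004]]
force: [-0.1, 0.5, 0.1]
width: 0.0512
time_s: 17.33
eef_pos: [0.6659, -0.0118, 0.2923]
orientation: [[0.021, -0.992, -0.128], [-0.002, -0.128, 0.992], [-1.0, -0.021, -0.004]]
force: [0.0, 1.4, 8.5]
width: 0.0002
rel 0.02173569530821846 0.18603721041502141 rad 0.18730265377066782 ang from vertical back 0.11630789716225635 flap 0.21629210283774364 0.00016190952703230797
rows dx,dy,dz per 0.06-rad-ish step to level:
0.12 [ 0. -0.  0.]
0.05 [-0.007  0.064 -0.   ]
-0.02 [-0.009  0.129 -0.001]
-0.09 [-0.006  0.193 -0.001]
-0.16 [ 0.     0.257 -0.001]
-0.23 [ 0.011  0.321 -0.002]
-0.3 [ 0.027  0.384 -0.002]
-0.37 [ 0.047  0.445 -0.002]
-0.44 [ 0.071  0.505 -0.003]
-0.5 [ 0.099  0.563 -0.003]
-0.57 [ 0.131  0.619 -0.003]
-0.64 [ 0.166  0.673 -0.003]
-0.71 [ 0.206  0.724 -0.003]
-0.78 [ 0.249  0.773 -0.003]
-0.85 [ 0.295  0.818 -0.003]
-0.92 [ 0.344  0.86  -0.003]
-0.99 [ 0.395  0.898 -0.003]
-1.06 [ 0.45   0.933 -0.003]
-1.12 [ 0.506  0.964 -0.003]
-1.19 [ 0.565  0.991 -0.003]
-1.26 [ 0.625  1.014 -0.003]
-1.33 [ 0.687  1.033 -0.003]
-1.4 [ 0.75   1.047 -0.002]
-1.47 [ 0.814  1.057 -0.002]
-1.54 [ 0.878  1.063 -0.002]
```

The width is 0, so the fingers closed on nothing. I'll look from the side.

Run:
```python
from h import *
im,W=cloud('side','d9');w,_=cloud('wrist','w9')
A=cv2.resize(im[140:240,280:420,::-1],None,fx=4,fy=4,interpolation=cv2.INTER_CUBIC)
B=cv2.resize(w[160:400,180:460,::-1],(560,480))[:,:]
B=cv2.resize(w[130:330,220:420,::-1],(400,400))[:,:240+0]
cv2.imwrite('pics/c9.png',np.hstack([A,cv2.resize(w[130:330,270:370,::-1],(200,400))]))
O=np.array([.6195,-.0204]);ux=np.array([.991,.1338]);uy=np.array([-.1338,.991])
g=robot.observe();print(g['force'],g['width'])
```

```text
[-0.32529792  1.51814423  9.41897614] 0.00021777033678204593
```

View pics/c9.png

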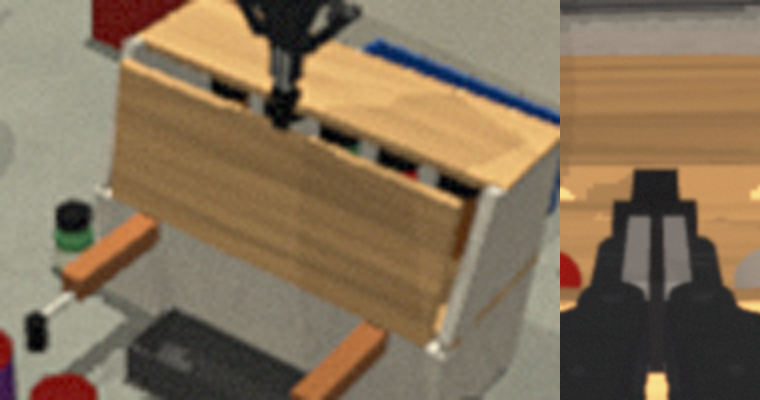

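Run:
```python
from h import *
O=np.array([.6195,-.0204]);ux=np.array([.991,.1338]);uy=np.array([-.1338,.991])
for n,rows,cols in(('w9',range(212,300,6),(316,320)),):
    W=np.load(f'pics/{n}_W.npy');im=np.load(f'pics/{n}.npz')['im']
    for v in rows:
        for u in (308,320,332):
            p=W[v,u];L=p[:2]-O;print(v,u,im[v,u],(L@ux).round(3),(L@uy).round(3),p[2].round(3))
W=np.load('pics/w8_W.npy');im=np.load('pics/w8.npz')['im'];print()
for v in range(192,236,4):
    p=W[v,320];L=p[:2]-O;print(v,im[v,320],(L@ux).round(3),(L@uy).round(3),p[2].round(3))
p=robot.observe()['eef_pos'];print((p[:2]-O)@ux,(p[:2]-O)@uy)
```

```text
212 308 [162 124  79] 0.039 -0.003 0.276
212 320 [173 131  83] 0.04 0.004 0.275
212 332 [177 131  84] 0.039 0.012 0.276
218 308 [34 33 33] 0.041 -0.003 0.282
218 320 [27 25 27] 0.041 0.004 0.281
218 332 [207 154  97] 0.043 0.012 0.276
224 308 [36 35 35] 0.042 -0.003 0.29
224 320 [29 26 28] 0.042 0.004 0.291
224 332 [207 153  98] 0.048 0.012 0.275
230 308 [29 30 31] 0.038 -0.002 0.308
230 320 [36 32 31] 0.038 0.004 0.308
230 332 [89 69 48] 0.039 0.011 0.307
236 308 [41 37 38] 0.039 -0.002 0.314
236 320 [36 36 34] 0.04 0.004 0.313
236 332 [36 35 36] 0.04 0.01 0.312
242 308 [127 119 112] 0.036 -0.001 0.329
242 320 [43 42 40] 0.037 0.004 0.328
242 332 [93 87 85] 0.036 0.01 0.328
248 308 [127 120 112] 0.036 -0.001 0.335
248 320 [42 39 40] 0.037 0.004 0.334
248 332 [116 110 105] 0.036 0.009 0.335
254 308 [127 120 114] 0.036 -0.001 0.341
254 320 [41 39 37] 0.036 0.004 0.341
254 332 [125 117 112] 0.036 0.009 0.341
260 308 [127 119 114] 0.036 -0.001 0.348
260 320 [37 36 34] 0.036 0.004 0.347
260 332 [125 118 112] 0.036 0.009 0.347
266 308 [129 121 115] 0.036 -0.001 0.352
266 320 [42 37 38] 0.
[... 313 characters left out ...]

284 320 [45 44 44] 0.042 0.004 0.356
284 332 [42 43 43] 0.035 0.008 0.367
290 308 [41 41 42] 0.035 0.0 0.372
290 320 [44 42 44] 0.045 0.004 0.356
290 332 [38 38 38] 0.034 0.008 0.372
296 308 [36 40 38] 0.034 0.0 0.376
296 320 [46 45 45] 0.048 0.004 0.356
296 332 [40 37 38] 0.035 0.008 0.375

192 [147 110  72] 0.039 0.003 0.275
196 [31 29 32] 0.04 0.003 0.284
200 [27 27 28] 0.042 0.003 0.29
204 [35 34 32] 0.038 0.003 0.312
208 [36 35 34] 0.04 0.003 0.315
212 [40 37 40] 0.042 0.003 0.317
216 [53 50 51] 0.045 0.003 0.318
220 [39 37 39] 0.047 0.003 0.318
224 [34 35 37] 0.051 0.003 0.317
228 [34 32 33] 0.054 0.003 0.317
232 [184 137  86] 0.129 0.003 0.137
0.04710668780531542 0.002262500647172053
```

Run:
```python
from h import *
O=np.array([.6195,-.0204]);ux=np.array([.991,.1338]);uy=np.array([-.1338,.991])
W=np.load('pics/w9_W.npy');im=np.load('pics/w9.npz')['im']
L=W[...,:2]-O;x=L@ux;y=L@uy
for v in range(228,262,3):
    print(v,[(u,int(im[v,u].mean()),round(float(x[v,u]*1e3)),round(float(y[v,u]*1e3)),round(float(W[v,u,2]*1e3))) for u in range(292,352,6)])
# side cam: dark points near the TCP
W=np.load('pics/d9_W.npy');im=np.load('pics/d9.npz')['im'];L=W[...,:2]-O;x=L@ux;y=L@uy;k=(abs(x-.047)<.03)&(abs(y)<.03)&(W[...,2]>.27)&(W[...,2]<.36)&(im.max(2)<110)
for z in np.arange(.27,.36,.008):
    q=k&(abs(W[...,2]-z)<.004)
    if q.sum()>1: print('side',z.round(3),q.sum(),x[q].min().round(3),x[q].max().round(3),y[q].min().round(3),y[q].max().round(3))
```

```text
228 [(292, 131, 51, -14, 273), (298, 127, 50, -10, 274), (304, 117, 51, -6, 274), (310, 26, 42, -1, 295), (316, 29, 42, 2, 295), (322, 34, 43, 5, 295), (328, 45, 42, 9, 296), (334, 145, 51, 13, 274), (340, 150, 51, 17, 273), (346, 149, 51, 21, 274)]
231 [(292, 125, 108, -27, 138), (298, 42, 39, -7, 308), (304, 40, 39, -4, 307), (310, 33, 39, -1, 308), (316, 33, 40, 2, 307), (322, 31, 39, 5, 308), (328, 33, 39, 8, 308), (334, 40, 39, 12, 308), (340, 147, 108, 27, 138), (346, 148, 108, 34, 138)]
234 [(292, 123, 111, -27, 138), (298, 36, 39, -7, 311), (304, 31, 39, -4, 312), (310, 28, 39, -1, 311), (316, 33, 39, 2, 312), (322, 33, 40, 5, 311), (328, 34, 40, 8, 311), (334, 33, 40, 11, 311), (340, 143, 111, 27, 138), (346, 143, 112, 34, 138)]
237 [(292, 137, 115, -27, 138), (298, 34, 40, -7, 314), (304, 49, 40, -4, 313), (310, 55, 40, -1, 314), (316, 35, 40, 2, 313), (322, 55, 40, 5, 313), (328, 59, 40, 8, 313), (334, 37, 40, 11, 314), (340, 148, 115, 27, 138), (346, 150, 115, 34, 138)]
240 [(292, 146, 119, -28, 137), (298, 30, 41, -7, 315), (304, 85, 37, -3, 325), (310, 120, 37, -1, 325)
[... 1631 characters left out ...]

261 [(292, 44, 40, -8, 340), (298, 43, 41, -5, 339), (304, 119, 35, -2, 349), (310, 120, 36, 0, 349), (316, 36, 36, 3, 348), (322, 93, 36, 5, 348), (328, 113, 36, 7, 348), (334, 88, 36, 10, 348), (340, 47, 41, 13, 338), (346, 45, 41, 16, 339)]
side 0.27 3 0.046 0.051 -0.006 0.021
side 0.278 13 0.039 0.053 -0.006 0.017
side 0.286 8 0.044 0.05 -0.008 0.004
side 0.294 8 0.04 0.053 -0.007 0.005
side 0.302 9 0.041 0.046 -0.013 0.009
side 0.31 14 0.037 0.053 -0.011 0.009
side 0.318 12 0.038 0.052 -0.011 0.011
side 0.326 9 0.037 0.045 -0.01 0.011
side 0.334 14 0.037 0.048 -0.013 0.012
side 0.342 17 0.036 0.053 -0.012 0.014
side 0.35 14 0.037 0.054 -0.013 0.013
side 0.358 11 0.035 0.044 -0.014 0.01
```

The fingertips are resting on top of the tab. The tab spans z 0.308 to 0.318 and the tips are visible from about 0.32, so the real tips sit about 28 mm above the reported TCP. I'll open, go 28 mm lower and pinch again.

```bash
python3 -m inch '[{"dx":-0.03,"dy":0,"dz":0,"turn":0},{"dx":-0.03,"dy":0,"dz":0,"turn":0},{"dx":-0.03,"dy":0,"dz":0,"turn":0},{"dx":-0.03,"dy":0,"dz":0,"turn":0},{"dx":-0.03,"dy":0,"dz":0,"turn":0}]' -0.2
python3 -m inch '[{"dx":0.06,"dy":0,"dz":0,"turn":0},{"dx":0.12,"dy":0,"dz":0,"turn":0},{"dx":0.16,"dy":0,"dz":0,"turn":0},{"dx":0.16,"dy":0,"dz":0,"turn":0},{"dx":0.16,"dy":0,"dz":0,"turn":0}]'
python3 -m inch '[{"dx":0,"dy":0,"dz":0,"turn":0},{"dx":0,"dy":0,"dz":0,"turn":0},{"dx":0,"dy":0,"dz":0,"turn":0},{"dx":0,"dy":0,"dz":0,"turn":0},{"dx":0,"dy":0,"dz":0,"turn":0},{"dx":0,"dy":0,"dz":0,"turn":0}]' 1 40
```

```text
time_s: 17.85
eef_pos: [0.6657, -0.0119, 0.2979]
orientation: [[0.02, -0.992, -0.128], [-0.002, -0.128, 0.992], [-1.0, -0.02, -0.004]]
force: [0.3, 0.3, -1.1]
width: 0.0515
time_s: 18.27
eef_pos: [0.6661, -0.0119, 0.2656]
orientation: [[0.019, -0.992, -0.128], [-0.002, -0.128, 0.992], [-1.0, -0.019, -0.004]]
force: [0.5, 0.0, -0.2]
width: 0.0515
time_s: 18.77
eef_pos: [0.6665, -0.0123, 0.2664]
orientation: [[0.021, -0.992, -0.128], [-0.002, -0.128, 0.992], [-1.0, -0.02, -0.005]]
force: [0.5, -3.8, 5.9]
width: 0.0212
```

Gripped at width 0.021. Next I'll compute the lowering arc.

```bash
cat > arc.py <<'E'
from h import *
import sys
ux=np.array([.991,.1338,0]);g0=np.array([.6665,-.0123,.2664]);l0=np.array([.022,.183]);rad=np.hypot(*l0);a0=np.arctan2(*l0)
o=robot.observe();R=o['orientation'];r=o['eef_pos']-g0;lx=l0[0]+r@ux;lz=l0[1]+r[2]
a=np.arctan2(lx,lz);print('radius err',np.hypot(lx,lz)-rad,'flap',.3-a+.0326,'force',o['force'].round(1),'w',o['width'].round(4))
n=int(sys.argv[2]);
for b in np.linspace(a,.3326-float(sys.argv[1]),n+1)[1:]:
    p=g0+ux*(rad*np.sin(b)-l0[0])+np.array([0,0,rad*np.cos(b)-l0[1]]);print((R.T@(p-o['eef_pos'])/.2).round(3).tolist())
E
python3 arc.py .8 9
```

```text
Traceback (most recent call last):
  File "arc.py", line 5, in <module>
    a=np.arctan2(lx,lz);print('radius err',np.hypot(lx,lz)-rad,'flap',.3-a+.0326,'force',o['force'].round(1),'w',o['width'].round(4))
                                                                                                                 ^^^^^^^^^^^^^^^^
AttributeError: 'float' object has no attribute 'round'
```

```bash
sed -i "s/o\['width'\].round(4)/o['width']/" arc.py; python3 arc.py .8 9
```

```text
radius err -1.2385437271611455e-06 flap 0.2128928322921457 force [ 0.5 -3.8  5.9] w 0.02122452899909042
[-0.006, 0.06, -0.0]
[-0.009, 0.12, -0.001]
[-0.008, 0.18, -0.001]
[-0.002, 0.24, -0.001]
[0.007, 0.299, -0.002]
[0.02, 0.358, -0.002]
[0.037, 0.416, -0.002]
[0.057, 0.472, -0.003]
[0.082, 0.527, -0.003]
```

```bash
python3 -m inch '[{"dx":-0.006,"dy":0.06,"dz":0,"turn":0},{"dx":-0.009,"dy":0.12,"dz":-0.001,"turn":0},{"dx":-0.008,"dy":0.18,"dz":-0.001,"turn":0},{"dx":-0.002,"dy":0.24,"dz":-0.001,"turn":0},{"dx":0.007,"dy":0.3,"dz":-0.002,"turn":0},{"dx":0.02,"dy":0.358,"dz":-0.002,"turn":0},{"dx":0.037,"dy":0.416,"dz":-0.002,"turn":0},{"dx":0.057,"dy":0.472,"dz":-0.003,"turn":0},{"dx":0.082,"dy":0.527,"dz":-0.003,"turn":0},{"dx":0.082,"dy":0.527,"dz":-0.003,"turn":0}]'; python3 arc.py 1.4 10
python3 - <<'E'
from h import *
im,W=cloud('side','d10');ux=np.array([.991,.1338]);uy=np.array([-.1338,.991]);L=W[...,:2]-np.array([.6195,-.0204])-.025*ux;x=L@ux;y=L@uy;z=W[...,2]
k=(abs(y+.1)<.03)&(z>.13)&(z<.3)&(x>-.17)&(x<.03)&(im[...,0].astype(int)-im[...,2]>30)
for a in np.arange(.14,.3,.02):
    q=k&(abs(z-a)<.005)
    if q.sum()>3:print(a.round(2),np.median(x[q]).round(3),q.sum())
E
```

```text
time_s: 19.6
eef_pos: [0.5609, -0.0265, 0.2479]
orientation: [[0.021, -0.992, -0.127], [-0.002, -0.127, 0.992], [-1.0, -0.02, -0.005]]
force: [-1.2, -2.3, 2.6]
width: 0.0212
radius err 0.0006079640787683693 flap 0.8073077124259997 force [-1.2 -2.3  2.6] w 0.021209859618189702
[0.028, 0.047, -0.0]
[0.056, 0.094, -0.0]
[0.087, 0.139, -0.001]
[0.121, 0.182, -0.001]
[0.157, 0.223, -0.001]
[0.195, 0.262, -0.001]
[0.236, 0.298, -0.001]
[0.279, 0.332, -0.001]
[0.324, 0.363, -0.001]
[0.37, 0.392, -0.001]
0.14 -0.004 18
0.16 -0.014 14
0.18 -0.025 18
0.2 -0.037 19
0.22 -0.047 16
0.24 -0.056 16
0.26 -0.063 60
```

The flap surface measured from the side camera leans about 0.5 rad past upright, which matches the estimated 0.8 rad. Continuing.

```bash
python3 -m inch '[{"dx":0.028,"dy":0.047,"dz":0,"turn":0},{"dx":0.056,"dy":0.094,"dz":0,"turn":0},{"dx":0.087,"dy":0.139,"dz":-0.001,"turn":0},{"dx":0.121,"dy":0.182,"dz":-0.001,"turn":0},{"dx":0.157,"dy":0.223,"dz":-0.001,"turn":0},{"dx":0.195,"dy":0.262,"dz":-0.001,"turn":0},{"dx":0.236,"dy":0.298,"dz":-0.001,"turn":0},{"dx":0.279,"dy":0.332,"dz":-0.001,"turn":0},{"dx":0.324,"dy":0.363,"dz":-0.001,"turn":0},{"dx":0.37,"dy":0.392,"dz":-0.001,"turn":0},{"dx":0.37,"dy":0.392,"dz":-0.001,"turn":0}]'; python3 arc.py 1.85 8
```

```text
time_s: 20.57
eef_pos: [0.484, -0.0368, 0.1715]
orientation: [[0.018, -0.992, -0.127], [-0.002, -0.127, 0.992], [-1.0, -0.017, -0.004]]
force: [-5.6, -2.6, 2.8]
width: 0.0215
radius err 0.00018144635955882893 flap 1.4056795405566016 force [-5.6 -2.6  2.8] w 0.021460011971562908
[0.046, 0.023, -0.001]
[0.092, 0.045, -0.001]
[0.14, 0.063, -0.001]
[0.188, 0.079, -0.0]
[0.238, 0.093, -0.0]
[0.288, 0.104, -0.0]
[0.338, 0.111, 0.0]
[0.389, 0.116, 0.0]
```

```bash
python3 -m inch '[{"dx":0.046,"dy":0.023,"dz":-0.001,"turn":0},{"dx":0.092,"dy":0.045,"dz":-0.001,"turn":0},{"dx":0.14,"dy":0.063,"dz":-0.001,"turn":0},{"dx":0.188,"dy":0.079,"dz":0,"turn":0},{"dx":0.238,"dy":0.093,"dz":0,"turn":0},{"dx":0.288,"dy":0.104,"dz":0,"turn":0},{"dx":0.338,"dy":0.111,"dz":0,"turn":0},{"dx":0.375,"dy":0.115,"dz":0,"turn":0},{"dx":0.389,"dy":0.116,"dz":0,"turn":0},{"dx":0.389,"dy":0.116,"dz":0,"turn":0}]'; python3 arc.py 1.871 2
python3 - <<'E'
from h import *
ux=np.array([.991,.1338]);uy=np.array([-.1338,.991])
for c in('side','scene'):
    im,W=cloud(c,c+'11');L=W[...,:2]-np.array([.6195,-.0204])-.025*ux;x=L@ux;y=L@uy;z=W[...,2]
    k=(abs(y)<.17)&(z>.115)&(z<.18)&(x>-.145)&(x<-.01)&(im[...,0].astype(int)-im[...,2]>30)
    if k.sum()>20: print(c,k.sum(),np.polyfit(x[k],z[k],1))
E
```

```text
time_s: 21.4
eef_pos: [0.4616, -0.0398, 0.0924]
orientation: [[0.014, -0.992, -0.127], [-0.002, -0.127, 0.992], [-1.0, -0.014, -0.004]]
force: [-5.6, -1.9, 1.0]
width: 0.0213
radius err 0.0006476298943714487 flap 1.8546929607213862 force [-5.6 -1.9  1. ] w 0.021330233277762012
[0.008, -0.003, -0.001]
[0.015, -0.002, -0.001]
side 1496 [-0.04216173  0.13868931]
scene 3175 [-0.04914093  0.13636051]
```

The flap is still about 0.045 rad above level. Easing down about 8 mm more.

```bash
python3 -m inch '[{"dx":0.01,"dy":0,"dz":0,"turn":0},{"dx":0.02,"dy":0,"dz":0,"turn":0},{"dx":0.03,"dy":0,"dz":0,"turn":0},{"dx":0.038,"dy":0,"dz":0,"turn":0},{"dx":0.038,"dy":0,"dz":0,"turn":0}]'
python3 - <<'E'
from h import *
ux=np.array([.991,.1338]);uy=np.array([-.1338,.991])
for c in('side','scene'):
    im,W=cloud(c,c+'12');L=W[...,:2]-np.array([.6195,-.0204])-.025*ux;x=L@ux;y=L@uy;z=W[...,2]
    k=(abs(y)<.17)&(z>.115)&(z<.18)&(x>-.145)&(x<-.01)&(im[...,0].astype(int)-im[...,2]>30)
    print(c,k.sum(),np.polyfit(x[k],z[k],1))
E
```

```text
time_s: 21.92
eef_pos: [0.4612, -0.0398, 0.0847]
orientation: [[0.012, -0.992, -0.127], [-0.002, -0.127, 0.992], [-1.0, -0.012, -0.003]]
force: [-5.8, -3.0, 0.5]
width: 0.0213
side 1563 [0.00028226 0.13859142]
scene 3124 [-0.00774144  0.13620905]
```

```bash
python3 -m inch '[{"dx":0.006,"dy":0,"dz":0,"turn":0},{"dx":0.01,"dy":0,"dz":0,"turn":0},{"dx":0.01,"dy":0,"dz":0,"turn":0}]'
python3 -m inch '[{"dx":0,"dy":0,"dz":0,"turn":0},{"dx":0,"dy":0,"dz":0,"turn":0},{"dx":0,"dy":0,"dz":0,"turn":0},{"dx":0,"dy":0,"dz":0,"turn":0},{"dx":0,"dy":0,"dz":0,"turn":0},{"dx":0,"dy":0,"dz":0,"turn":0}]' -0.2
python3 -m inch '[{"dx":-0.1,"dy":0,"dz":0,"turn":0},{"dx":-0.25,"dy":0,"dz":0,"turn":0},{"dx":-0.4,"dy":0,"dz":0,"turn":0},{"dx":-0.55,"dy":0,"dz":0,"turn":0},{"dx":-0.7,"dy":0,"dz":0,"turn":0},{"dx":-0.85,"dy":0,"dz":0,"turn":0},{"dx":-0.85,"dy":0,"dz":0,"turn":0},{"dx":-0.85,"dy":0,"dz":0,"turn":0}]'
python3 - <<'E'
from h import *
O=np.array([.6195,-.0204]);ux=np.array([.991,.1338]);uy=np.array([-.1338,.991])
for c in('side','scene'):
    im,W=cloud(c,c+'13');L=W[...,:2]-O-.025*ux;x=L@ux;y=L@uy;z=W[...,2];d=im.astype(int)
    k=(abs(y)<.17)&(z>.115)&(z<.18)&(x>-.145)&(x<-.01)&(d[...,0]-d[...,2]>30)
    print(c,k.sum(),np.polyfit(x[k],z[k],1))
    for yy in(.13,-.13):
        k=(im.max(2)<70)&(abs(y-yy)<.03)&(z>.07)&(z<.112)&(x<-.14)&(x>-.2);print(' knob',yy,k.sum(),np.median(x[k]) if k.any() else None)
    k=(d[...,0]>90)&(d[...,1]<70)&(abs(z-.147)<.012)&(np.linalg.norm(W[...,:2]-[.442,.391],axis=-1)<.06);q=W[k]
    print(' tin',len(q),cv2.minEnclosingCircle(q[:,:2].astype(np.float32)),np.median(q[:,2]))
im=cv2.imread('pics/side13.png');cv2.imwrite('pics/c13.png',cv2.resize(im[130:330,200:460],None,fx=3,fy=3,interpolation=cv2.INTER_CUBIC))
E
```

```text
time_s: 22.27
eef_pos: [0.4612, -0.0398, 0.0835]
orientation: [[0.011, -0.992, -0.127], [-0.002, -0.127, 0.992], [-1.0, -0.011, -0.003]]
force: [-7.7, -2.0, 9.6]
width: 0.0214
time_s: 22.77
eef_pos: [0.4612, -0.0398, 0.0834]
orientation: [[0.011, -0.992, -0.127], [-0.002, -0.127, 0.992], [-1.0, -0.01, -0.003]]
force: [0.3, 0.6, -0.0]
width: 0.0513
time_s: 23.43
eef_pos: [0.4601, -0.0396, 0.2546]
orientation: [[0.014, -0.992, -0.127], [-0.003, -0.127, 0.992], [-1.0, -0.013, -0.004]]
force: [0.5, 0.4, -0.7]
width: 0.0512
side 2235 [0.00456137 0.13847274]
 knob 0.13 40 -0.17429463722442728
 knob -0.13 65 -0.17342055386903485
 tin 95 ((0.4468451738357544, 0.38862621784210205), 0.031767334789037704) 0.14627988150727794
scene 3125 [0.0002307  0.13639753]
 knob 0.13 11 -0.1696406558321012
 knob -0.13 15 -0.17113297175750383
 tin 174 ((0.44296565651893616, 0.3904210031032562), 0.02841545082628727) 0.1450787726604727
```

View pics/c13.png

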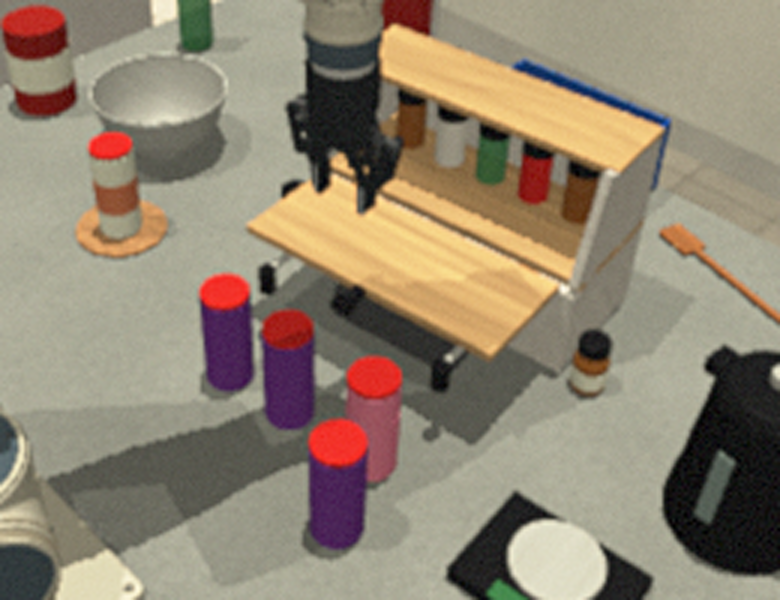

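The flap lies level at (400,260) on both supports, the tin is upright on the mat at (118,190), the decoys and bystanders are in place, and the gripper is clear. Handing in.

```bash
python3 -c "
from cell import robot
print(robot.finish_job())"
```

```text
the job is handed in; nothing more can be done
None
```

I finished the job and handed it in at about 23.5 s of the 72 s allowed; no verdict is reported. I set the tin upright on the cork mat, pulled both supports out to their stops, then lowered the flap by its tab onto them and released it.

Last checks, from the side and scene cameras with the gripper open and clear:
- **Flap:** its slope reads within 0.005 rad of level, and it rests on the supports.
- **Supports:** the knobs measure about 170 to 174 mm ahead of the front face, so both are fully out. Each pull ended at about 33 N against its stop.
- **Tin:** its axis is 2 to 6 mm from the mat's middle. The lid top reads 145 to 146 mm, as it should for a tin standing upright on the mat.
- **Other things:** the decoy tins, jars, bowl and kettle look unmoved in the last picture. I did not measure their positions. The loaf tin is mostly hidden under the flap, so I could not check it closely.

**What disagreed:**
- My first pinch at the flap's tab closed on nothing and pressed on top of it with about 9 N. The fingertips ended about 28 mm higher than the reported tool position, so I regripped about 26 mm lower.
- By the same offset, I probably held the knobs and the tin nearer their tops than intended, but those grips held.
- The flap angle I estimated from the arm near the end (1.855 rad) was about 0.03 rad off the cameras' reading (1.826 rad). I relied on the cameras and the contact force for the final lowering.

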